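# Seat an ink bottle in the labelling jig

## Task

Get the bottle of green ink ready for its label: set it standing on the wooden plate of the labelling jig, in front of the V-block, then push it along the plate into the V until it is firmly but gently home, bearing on both faces, and leave it standing there. The V-block may be clamped anywhere along its slot, so feel for it, do not ram it, and leave the other bottles and the tape roll alone.

Things in the scene. Friction and masses are not known exactly. Their poses are not given: they have to be found in the camera images.
- label_jig: Labelling jig, fixed on the dark desk mat: a light wooden plate 170 (along its x) x 110 x 10 mm, with an aluminium V-block (slick blue liners on both faces) on its far half. Origin: centre of the plate's underside. x runs along the plate from the open end to the V-block, roughly away from the robot; y = 0 is the centre line of the V.
- set_spot (a point): Free spot on the plate's top, on the centre line, 45 mm from the plate's middle towards its open end and 40 mm from that end; room for a bottle. Same axes as the jig.
- v_middle (a point): Point on the plate's top where the axis of a seated 44 mm bottle would be if the V-block were clamped in the middle of its slot. The block really sits anywhere within 17 mm either way along the jig's x; this offset is not measured. Its black thumb nut slips at about 40 N. V: upright faces at 90 degrees, 30 mm high, mouth 66 mm wide, opening to -x.
- green_bottle_mid (a point): Bottle of green ink with black screw cap, one of a group of three ink bottles on the dark mat to the left of the jig: glass body 44 mm diameter and 44 mm high, cap 30 mm diameter above it, 62 mm in all, 65 g (may vary by a third). Point: on its axis, half-way up (31 mm over its underside). z is its upright axis.
- red_bottle_mid (a point): Bystander: bottle of red ink, same size and point as the green one.
- blue_bottle_mid (a point): Bystander: bottle of blue ink, same size and point as the green one.
- tape_roll_mid (a point): Bystander: yellow roll of paper tape lying flat, 48 mm diameter, 15 mm high. Point: its centre.

How it is judged:
By the outcome, as a careful person would: the job done as asked, in the order asked, and still so for the second after the job is handed in, with the robot touching nothing.
It also fails if it takes over 62 s, if anything falls off the work surface, if the arm or the gripper's body presses on something with over 40 N, if the wrist force passes 120 N, or if a joint passes its speed limit or range.

## Robot

A 6-joint arm with a two-finger parallel gripper is mounted at the origin on a cart in front of the work surface, level with it; the furniture and walls round the work are solid. World frame = base frame: x ahead of the robot, y to its left, z up, the work surface at z = 0. Lengths are in m, angles in degrees, forces in N, time in s.
With the tool pointing down it reaches from about 0.275 to 0.85 m from the base axis. Payload 19 kg.
Tool frame: the origin (TCP) lies midway between the tips of the shut fingers; the grasp point (between the pads) lies 19 mm behind it; z points along the fingers, y is the line along which they close (so a half turn about z gives the same grasp; the last joint's range is limited). The gripper opens to 85 mm and grips with 20 to 120 N. Pads are 22 mm wide; open, the fingers measure 114 mm over their backs; the gripper's body (76 mm by 85 mm) begins 54 mm behind the grasp point. The pads swing forward as they close: fully open they stand 13 mm farther back than shut.
Start: joints at [-7.678, 8.623, 82.357, -0, 89.026, -7.678], TCP at [0.575, -0, 0.231] pointing down, gripper open.
Joint ranges: [-160.23, 160.23], [-39.13, 120.54], [6.94, 153.29], [-79.49, 259.48], [9.18, 160.14], [-161.06, 161.06]. Speed limits (degrees/s): [108.29, 108.29, 127.2, 172.46, 172.46, 172.46].

## Interface

Orientations are given as a 3x3 rotation matrix whose columns are the frame's x, y, z axes.
In Python, from bench import manip gives the robot as it stands.
- The arm moves only by the tool arm_command, never from a script. Its argument "motion" is a list of rows, each a list of 2 entries, a list of its own where there are three numbers: the shift along the tool's x, y, z as a fraction of full scale, then the turn about the tool's z as a fraction of full scale. A call has exactly 10 rows; each row shifts and turns the commanded pose from where the row before left it, along the tool's axes as they then stand; what a row does not reach is not made up. Full scale, the value 1, is 60 mm for a shift and 4 degrees for a turn. A row lasts 1/8 s, in which the tool goes at most 62.5 mm and 10.7 degrees, less where a joint would pass 70% of its speed; a pose out of reach is approached as far as the arm can. A call with a number of a shift or a turn outside -1 to 1 is refused whole. A call with a gripper value outside its range is refused whole. "gripper" is the closure, from -1 (fully open) to 1 (shut), set as the call begins (left out, the last holds). The fingers move at their own pace and stop on an object; "grip_force" is the grip in N (left out, the last holds). Time passes only in rows, so rows that do not move let the fingers close, or fill a call up. It gives the time, the measured TCP pose, the force, the opening and the grip force at its end, in the units of the state.
- manip.sense(): the state, without advancing time (a new reading comes with each control period).
- manip.get_image(name): name is "scene" or "side" or "wrist"; returns the picture (400x640x3 uint8, red, green, blue); there is no depth.
- manip.camera_params(name): a dict with "fovy" (degrees; the focal length in pixels is half the picture's height over the tangent of half this angle, whatever the lens; pixels are square), "cx", "cy" (the principal point, pixels), "dist" ([k1, k2, p1, p2, k3] as OpenCV has them; the pictures are not rectified), "R" (3x3) and "t" (3): a world point X has camera coordinates R X + t. Camera axes: x right, y down, z forward; pixel columns grow to the right and rows downward; lengths in m; the calibration is good to about 2 mm. A picture is of the moment at which its call begins: read the wrist's pose just before it. camera_params takes no time and is no camera call; for the wrist camera it gives the pose at the moment of the call.
- manip.job_done(): hands the job in; it is judged then, once.
The state is a dict: "clock": time; "joint_positions": joint angles; "joint_vel": joint speeds; "effort": joint torques, N m; "tool_pos": TCP position; "eef_rot": TCP orientation; "ft_force": force on the tool from outside, world axes, zero at the start; "wrist_torque": the same for the moment, N m; "grip_width": finger opening in m; "gripper_force": force on a finger pad.
Only numpy, scipy, OpenCV 4.12 (cv2) and the standard library are available. Lean on these libraries where they do the work, as an engineer would, in place of code of your own. Each camera call takes 0.05 s, during which the arm holds its last target. There are 200 camera calls.

## Working session

There is one attempt and no reset: what is moved stays moved. The work goes in short steps, Python scripts to look and compute and a tool call to move; the robot and the scene stay as the last step left them, time stands still between calls to the robot, and variables do not carry over. Pictures are saved under pics/ and viewed, at most 10 in all, crops included, and the job is handed in when it is done.

Besides the shell and the picture viewer there is one more tool, called after "Request:" as name(argument=value, ...) on one line, values as JSON. arm_command: Moves the arm, as the interface text tells. Shift numbers are shares of 60 mm and turn numbers shares of 4 degrees, none past 1 either way. Its arguments: {"type":"object","properties":{"motion":{"type":"array"},"gripper":{"type":"number"},"grip_force":{"type":"number"}},"required":["motion"]}

```bash
mkdir -p pics; cat > h.py <<'E'
import numpy as np, cv2
from bench import manip
def cam(n):
    p=manip.camera_params(n); f=200/np.tan(np.radians(p["fovy"])/2)
    K=np.array([[f,0,p["cx"]],[0,f,p["cy"]],[0,0,1.]])
    return K,np.array(p["dist"],float),np.array(p["R"]),np.array(p["t"])
def ray(c,uv):
    K,d,R,t=c
    q=cv2.undistortPoints(np.array(uv,float).reshape(-1,1,2),K,d).reshape(-1,2)
    v=np.c_[q,np.ones(len(q))]@R
    return -R.T@t, v
def onz(c,uv,z):
    o,v=ray(c,uv); return o+v*((z-o[2])/v[:,2])[:,None]
def proj(c,X):
    K,d,R,t=c
    return cv2.projectPoints(np.array(X,float).reshape(-1,3),cv2.Rodrigues(R)[0],t,K,d)[0].reshape(-1,2)
E
python3 - <<'E'
from h import *
s=manip.sense();print(s)
for n in("scene","side"):
    im=manip.get_image(n);cv2.imwrite(f"pics/{n}0.png",im[:,:,::-1]);c=cam(n);print(n,-c[2].T@c[3],c[0][0,0],c[1])
E
```

```text
{'clock': 0.0, 'joint_positions': array([-7.67641198e+00,  8.65092508e+00,  8.23916213e+01,  1.55621383e-04,
        8.90273481e+01, -7.67742224e+00]), 'joint_vel': array([-0.02750012, -0.01910064, -0.003937  ,  0.02867084,  0.03105595,
        0.00574368]), 'effort': array([ 9.08163997e-05, -7.13061190e+01, -5.70858908e+01, -1.86872212e-04,
        9.14935896e-03,  2.21375326e-04]), 'tool_pos': array([5.74756050e-01, 2.62337567e-05, 2.30687751e-01]), 'eef_rot': array([[-1.74845269e-05,  9.99999269e-01, -1.20859283e-03],
       [ 9.99999986e-01,  1.76847331e-05,  1.65641802e-04],
       [ 1.65663055e-04, -1.20858992e-03, -9.99999256e-01]]), 'ft_force': array([-0.43429677,  0.44390437,  0.09279802]), 'wrist_torque': array([-0.01055101,  0.01270358, -0.0442194 ]), 'gripper_force': 0.0, 'grip_width': 0.08547224445947671}
scene [-0.31093863  0.73620069  0.66702531] 503.9300997551015 [-0.15270287  0.          0.          0.          0.        ]
side [ 0.12100755 -0.68434384  0.50780011] 441.4841469055116 [0.02493817 0.         0.         0.         0.        ]
```

View pics/scene0.png

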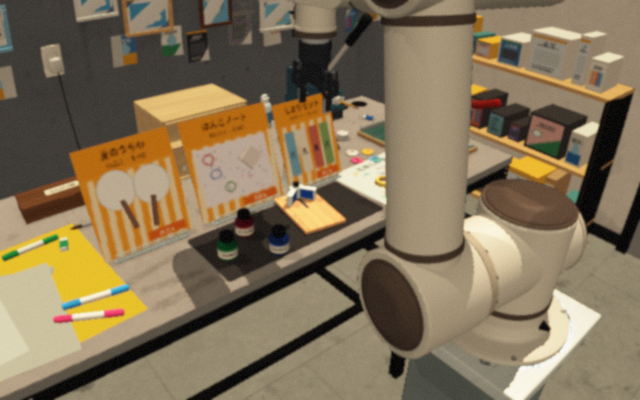

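View pics/side0.png

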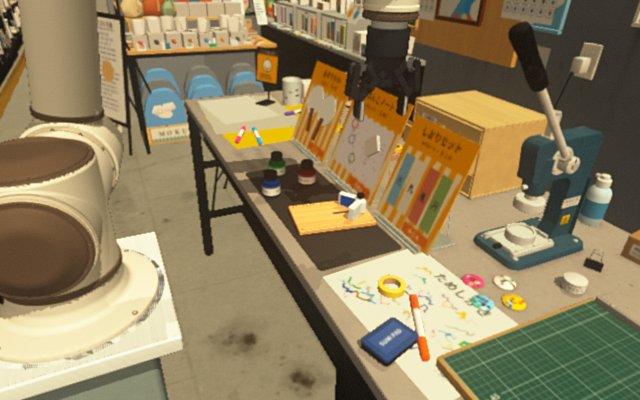

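The scene view shows the bottles: green (228,245), red (243,224) and blue (279,238), with the plate at (310,212). In the side view green is at (276,160), blue (270,183), red (306,173), the plate at (330,216) and the V-block at (352,207). Upright display boards stand close behind them.

```bash
cat > m.py <<'E'
from h import *
def big(m):
    n,l,s,c=cv2.connectedComponentsWithStats(m.astype(np.uint8)); i=1+np.argmax(s[1:,4]); return l==i,s[i],c[i]
E
python3 - <<'E'
from m import *
import sys
im=manip.get_image("wrist");c=cam("wrist");cv2.imwrite("pics/wrist0.png",im[:,:,::-1]);print(-c[2].T@c[3],c[0][0,0])
cs=cam("scene");cd=cam("side")
# triangulate rough bottle mids
for n,a,b in(("g",(228,245),(276,160)),("r",(243,224),(306,173)),("b",(279,238),(270,183))):
    o1,v1=ray(cs,[a]);o2,v2=ray(cd,[b]);v1=v1[0];v2=v2[0]
    k=np.linalg.lstsq(np.c_[v1,-v2],o2-o1,rcond=None)[0];p=o1+k[0]*v1;q=o2+k[1]*v2
    print(n,(p+q)/2,np.linalg.norm(p-q)); print(onz(cs,[a],.031),onz(cd,[b],.031))
print("plate corners",onz(cd,[(289,207),(300,233),(381,224),(366,202)],.01).round(3))
a=cv2.resize(cv2.imread("pics/side0.png")[140:260,220:420],None,fx=4,fy=4,interpolation=cv2.INTER_CUBIC);cv2.imwrite("pics/side0c.png",a)
E
```

```text
[0.57497863 0.06922072 0.37509259] 328.2216452955554
g [0.47473299 0.3181758  0.03861687] 0.011189315512687826
[[0.47531605 0.31527475 0.031     ]] [[0.48747562 0.34418996 0.031     ]]
r [0.5302176  0.2429615  0.02829734] 0.002259068335494458
[[0.52481447 0.24558554 0.031     ]] [[0.52936218 0.23950923 0.031     ]]
b [0.4254641  0.21573992 0.03393763] 0.0010380395789239684
[[0.42967211 0.21309352 0.031     ]] [[0.42675136 0.22055303 0.031     ]]
plate corners [[ 0.439  0.129  0.01 ]
 [ 0.42   0.02   0.01 ]
 [ 0.594 -0.015  0.01 ]
 [ 0.614  0.082  0.01 ]]
```

View pics/wrist0.png

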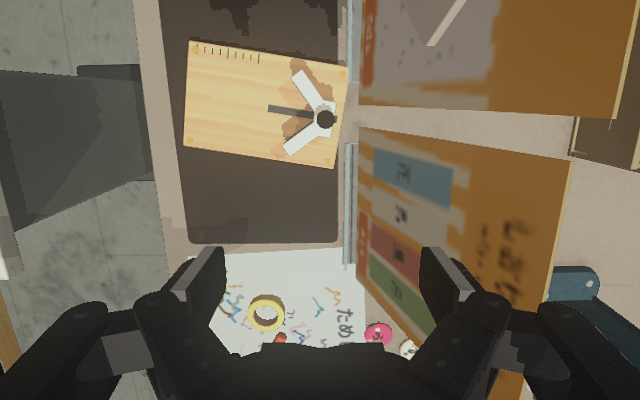

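View pics/side0c.png

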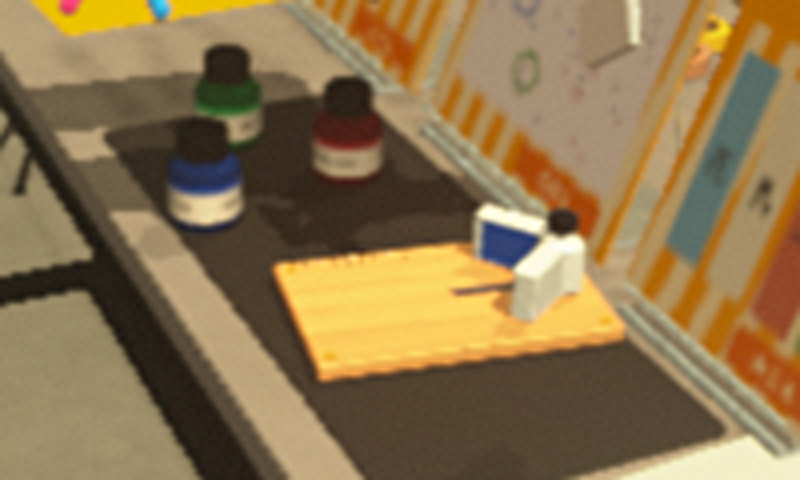

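The wrist view shows the plate with corners about (189,40), (348,67), (335,168), (184,148). The V faces run from (297,72) and (288,152) to an apex near (318,118), and the thumb nut is at (325,119). The side crop shows the green bottle behind blue, and red to its right.

```bash
python3 - <<'E'
from m import *
c=cam("wrist"); im=cv2.imread("pics/wrist0.png");h=cv2.cvtColor(im,cv2.COLOR_BGR2HSV)
m=(h[:,:,0]>8)&(h[:,:,0]<28)&(h[:,:,1]>70)&(h[:,:,2]>120); m[:, 350:]=0; m[200:]=0
m,s,_=big(m);print(s)
pt=cv2.findContours(m.astype(np.uint8),0,2)[0][0].reshape(-1,2)
w=onz(c,pt,.01)[:,:2].astype(np.float32)*1000
print(cv2.minAreaRect(w),cv2.boxPoints(cv2.minAreaRect(w)))
# V block white
v=(h[:,:,1]<40)&(h[:,:,2]>150); v[:,350:]=0;v[200:]=0; v[:,:270]=0; v[:60]=0
v,s,_=big(v);print(s); q=cv2.findContours(v.astype(np.uint8),0,2)[0][0]
print(onz(c,cv2.approxPolyDP(q,3,True).reshape(-1,2),.04).round(4)[:,:2],cv2.approxPolyDP(q,3,True).reshape(-1,2).tolist())
E
```

```text
[  183    40   166   129 14450]
((511.8584289550781, 62.51689147949219), (111.42704010009766, 171.6664581298828), 80.77616119384766) [[418.20465   21.282135]
 [587.65137   -6.234604]
 [605.5122   103.75165 ]
 [436.0655   131.26839 ]]
[ 283   70   53   86 1436]
[[0.5556 0.0977]
 [0.5448 0.0904]
 [0.5659 0.061 ]
 [0.5669 0.0493]
 [0.5351 0.0264]
 [0.5409 0.0151]
 [0.5698 0.0354]
 [0.583  0.0344]
 [0.5839 0.0434]
 [0.5739 0.0424]
 [0.5689 0.0473]
 [0.5689 0.0562]
 [0.5749 0.061 ]
 [0.5858 0.0562]
 [0.5867 0.0677]
 [0.5749 0.0706]] [[302, 70], [291, 78], [313, 109], [314, 121], [283, 144], [289, 155], [317, 135], [330, 136], [331, 127], [321, 128], [316, 123], [316, 114], [322, 109], [333, 114], [334, 102], [322, 99]]
```

Request:
arm_command(motion=[[[0.6,-0.3,0],0],[[0.6,-0.3,0],0],[[0.6,-0.3,0],0],[[0.6,-0.3,0],0],[[0.6,-0.3,0],0],[[0.6,-0.3,0],0],[[0,0,0],0],[[0,0,0],0],[[0,0,0],0],[[0,0,0],0]])

```text
clock: 1.4
tool_pos: [0.4673, 0.2153, 0.2312]
eef_rot: [[0.001, 1.0, -0.0], [1.0, -0.001, -0.0], [-0.0, -0.0, -1.0]]
ft_force: [1.0, -0.2, 0.0]
grip_width: 0.0853
gripper_force: 0.0
```

```bash
python3 - <<'E'
from m import *
c=cam("wrist"); im=manip.get_image("wrist")[:,:,::-1].copy();cv2.imwrite("pics/wrist1.png",im);h=cv2.cvtColor(im,cv2.COLOR_BGR2HSV)
print(-c[2].T@c[3])
for n,lo,hi in(("g",45,85),("b",105,130)):
    m=(h[:,:,0]>lo)&(h[:,:,0]<hi)&(h[:,:,1]>110)&(h[:,:,2]>25); m[260:]=0;m[:,350:]=0
    m,s,ce=big(m); print(n,s,ce)
    p=cv2.findContours(m.astype(np.uint8),0,2)[0][0]; print(cv2.minEnclosingCircle(p), onz(c,[cv2.minEnclosingCircle(p)[0]],.04))
E
```

```text
[0.46745107 0.28458999 0.37542789]
g [312  59  38  32 376] [328.42819149  80.06914894]
((331.0, 71.0), 21.095121383666992) [[0.47630697 0.31208359 0.04      ]]
b [278 151  26  38 274] [294.78467153 165.88686131]
((285.2720642089844, 169.4558868408203), 18.74378776550293) [[0.42919926 0.21518364 0.04      ]]
```

View pics/wrist1.png

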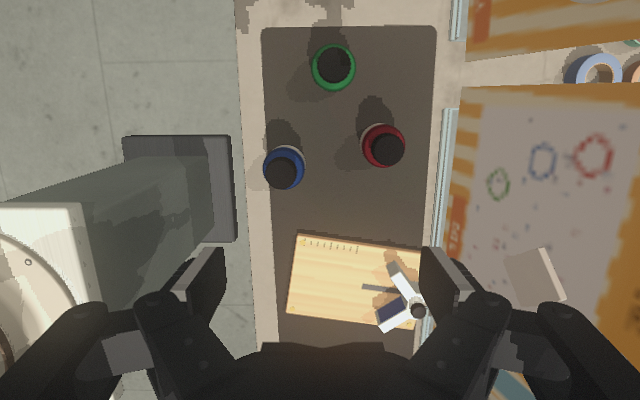

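The wrist view shows the green bottle centred at (333.5,68), red at (383,145), blue at (285,168), and clear mat around the green one. That puts green at about (0.4785, 0.3147). I'll turn the tool to the jig's axes over it.

Request:
arm_command(motion=[[[0.83,0.09,0],0],[[0.83,0.09,0],0],[[0,0,0],-1],[[0,0,0],-1],[[0,0,0],-1],[[0,0,0],-1],[[0,0,0],-1],[[0,0,0],-1],[[0,0,0],-1],[[0,0,0],-1]], gripper=-0.46, grip_force=20)

```text
clock: 2.7
tool_pos: [0.478, 0.3153, 0.2312]
eef_rot: [[-0.531, 0.847, -0.0], [0.847, 0.531, -0.0], [0.0, -0.0, -1.0]]
ft_force: [-0.7, -0.7, -0.2]
grip_width: 0.0626
gripper_force: 0.0
```

Request:
arm_command(motion=[[[0,0,0.1],-1],[[0,0,0.1],-1],[[0,0,0.1],-1],[[0,0,0.1],-1],[[0,0,0.1],-1],[[0,0,0.1],-1],[[0,0,0.1],-1],[[0,0,0.1],-1],[[0,0,0.1],-1],[[0,0,0.1],-1]])

```text
clock: 3.95
tool_pos: [0.478, 0.3153, 0.171]
eef_rot: [[-0.952, 0.307, -0.0], [0.307, 0.952, -0.0], [0.0, -0.0, -1.0]]
ft_force: [0.1, 0.1, -0.2]
grip_width: 0.0621
gripper_force: 0.0
```

Request:
arm_command(motion=[[[0,0,0],-1],[[0,0,0],-1],[[0,0,0],-0.2],[[0,0,0],0],[[0,0,0],0],[[0,0,0],0],[[0,0,0],0],[[0,0,0],0],[[0,0,0],0],[[0,0,0],0]])

```text
clock: 5.2
tool_pos: [0.4777, 0.3156, 0.1713]
eef_rot: [[-0.987, 0.16, -0.0], [0.16, 0.987, -0.0], [0.0, -0.0, -1.0]]
ft_force: [-0.4, -0.3, 1.0]
grip_width: 0.0625
gripper_force: 0.0
```

```bash
python3 - <<'E'
from m import *
s=manip.sense();print(s['ft_force'],s['joint_positions'])
c=cam("wrist"); im=manip.get_image("wrist")[:,:,::-1].copy();cv2.imwrite("pics/wrist2.png",im);h=cv2.cvtColor(im,cv2.COLOR_BGR2HSV)
m=(h[:,:,0]>45)&(h[:,:,0]<85)&(h[:,:,1]>110)&(h[:,:,2]>25)
m,q,ce=big(m); print(q,ce)
print(proj(c,[[.4785,.3147,z] for z in(0,.044,.062)]))
# scene camera: green column -> ray
for n in("scene","side"):
    k=cam(n);im=manip.get_image(n)[:,:,::-1].copy();h=cv2.cvtColor(im,cv2.COLOR_BGR2HSV)
    m=(h[:,:,0]>45)&(h[:,:,0]<85)&(h[:,:,1]>90);m[:225 if n=="scene" else 140]=0;m[270 if n=="scene" else 185:]=0;m[:,:200]=0;m[:,320:]=0
    m,q,ce=big(m);print(n,q,ce,proj(k,[[.4785,.3147,.031]]))
E
```

```text
[-0.44662932 -0.28673146  1.00821197] [ 2.57380070e+01  9.89230231e+00  8.78707008e+01  1.39825719e-03
  8.22440827e+01 -5.50607377e+01]
[298 159  47  41 476] [313.6302521  172.47689076]
[[321.46795891 174.01460314]
 [321.42127329 185.24743531]
 [321.39787113 190.88480068]]
scene [217 237  21  15 212] [227.08962264 244.87264151] [[227.46201484 244.21547035]]
side [269 160  16   9 110] [276.65454545 164.26363636] [[276.67080154 164.72564136]]
```

View pics/wrist2.png

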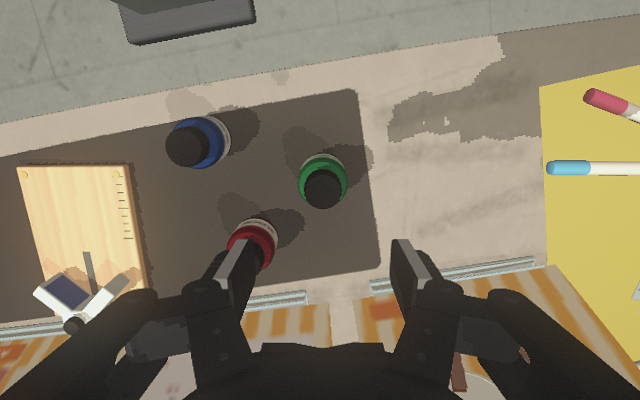

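The wrist view shows the green cap centre at (322,188), within 3 px of the prediction. The finger lanes are clear, so I'll descend and grip at 20 N.

Request:
arm_command(motion=[[[0,0,0.3],0],[[0,0,0.3],0],[[0,0,0.3],0],[[0,0,0.3],0],[[0,0,0.3],0],[[0,0,0.3],0],[[0,0,0.3],0],[[0,0,0.3],0],[[0,0,0.28],0],[[0,0,0],0]])

```text
clock: 6.6
tool_pos: [0.4771, 0.3153, 0.0091]
eef_rot: [[-0.987, 0.16, -0.002], [0.16, 0.987, -0.001], [0.002, -0.001, -1.0]]
ft_force: [0.2, 0.5, -0.2]
grip_width: 0.0622
gripper_force: 0.0
```

Request:
arm_command(motion=[[[0,0,0],0],[[0,0,0],0],[[0,0,0],0],[[0,0,0],0],[[0,0,0],0],[[0,0,0],0],[[0,0,0],0],[[0,0,0],0],[[0,0,0],0],[[0,0,0],0]], gripper=0.3, grip_force=20)

```text
clock: 7.85
tool_pos: [0.4781, 0.3158, 0.0111]
eef_rot: [[-0.987, 0.16, 0.001], [0.16, 0.987, 0.0], [-0.001, 0.001, -1.0]]
ft_force: [-1.7, -0.9, 5.2]
grip_width: 0.0441
gripper_force: 21.0
```

Request:
arm_command(motion=[[[0,0,-0.1],0],[[0,0,-0.2],0],[[0,0,-0.3],0],[[0,0,-0.3],0],[[0,0,-0.3],0],[[0,0,-0.2],0],[[0,0,-0.1],0],[[0,0,0],0],[[0,0,0],0],[[0,0,0],0]])

```text
clock: 9.1
tool_pos: [0.4776, 0.3155, 0.0999]
eef_rot: [[-0.987, 0.16, -0.001], [0.16, 0.987, -0.0], [0.001, -0.001, -1.0]]
ft_force: [0.0, 0.0, -1.1]
grip_width: 0.0436
gripper_force: 20.6
```

Request:
arm_command(motion=[[[-0.03,-0.2,0],0],[[-0.04,-0.4,0],0],[[-0.06,-0.5,0],0],[[-0.07,-0.6,0],0],[[-0.08,-0.7,0],0],[[-0.07,-0.6,0],0],[[-0.06,-0.5,0],0],[[-0.04,-0.4,0],0],[[-0.03,-0.17,0],0],[[0,0,0],0]])

```text
clock: 10.35
tool_pos: [0.4671, 0.0696, 0.1005]
eef_rot: [[-0.987, 0.161, -0.0], [0.161, 0.987, 0.0], [0.0, 0.0, -1.0]]
ft_force: [0.0, 0.2, -0.4]
grip_width: 0.0437
gripper_force: 20.6
```

Request:
arm_command(motion=[[[0,0,0.2],0],[[0,0,0.3],0],[[0,0,0.3],0],[[0,0,0.2],0],[[0,0,0.15],0],[[0,0,0.05],0],[[0,0,0],0],[[0,0,0],0],[[0,0,0],0],[[0,0,0],0]])

```text
clock: 11.6
tool_pos: [0.4672, 0.0699, 0.0287]
eef_rot: [[-0.987, 0.16, 0.0], [0.16, 0.987, -0.0], [-0.0, 0.0, -1.0]]
ft_force: [0.9, -0.2, -2.2]
grip_width: 0.0434
gripper_force: 20.6
```

```bash
python3 - <<'E'
from m import *
for i in range(3): print(manip.sense()['tool_pos'],manip.sense()['ft_force'])
im=manip.get_image("side")[:,:,::-1];w=manip.get_image("wrist")[:,:,::-1]
a=cv2.resize(im[150:250,240:440],(800,400),interpolation=cv2.INTER_CUBIC)
b=cv2.resize(w,(320,200));z=np.zeros((200,800,3),np.uint8);z[:,:320]=b
cv2.imwrite("pics/p3.png",np.r_[a,z])
E
```

```text
[0.46723892 0.06989516 0.02866205] [ 0.92077796 -0.21345877 -2.19758619]
[0.46723892 0.06989516 0.02866205] [ 0.92077796 -0.21345877 -2.19758619]
[0.46723892 0.06989516 0.02866205] [ 0.92077796 -0.21345877 -2.19758619]
```

View pics/p3.png

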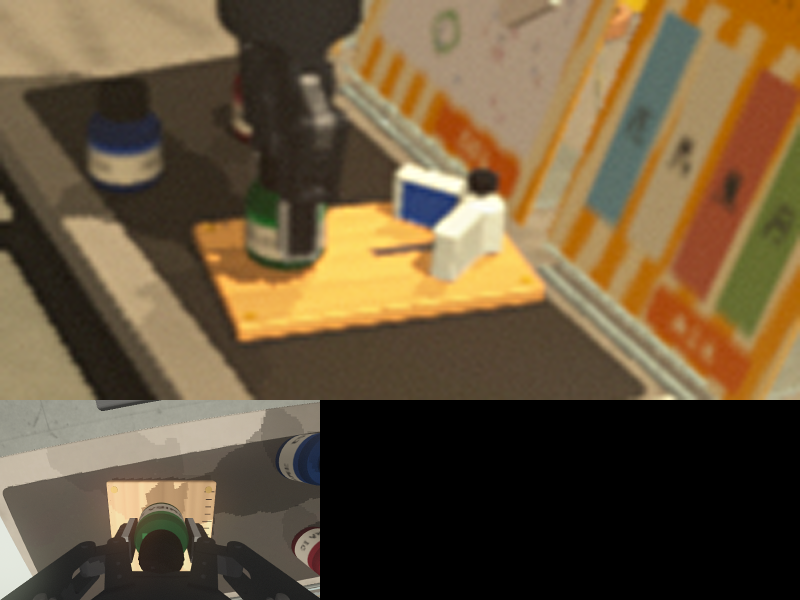

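The side crop shows the bottle, upright in the fingers, just above the near half of the plate. In the wrist inset it is centred across the plate. I'll lower it slowly.

Request:
arm_command(motion=[[[0,0,0.03],0],[[0,0,0.03],0],[[0,0,0.02],0],[[0,0,0.015],0],[[0,0,0.01],0],[[0,0,0],0],[[0,0,0],0],[[0,0,0],0],[[0,0,0],0],[[0,0,0],0]])

```text
clock: 12.95
tool_pos: [0.4672, 0.0699, 0.0222]
eef_rot: [[-0.987, 0.16, -0.0], [0.16, 0.987, 0.0], [0.0, -0.0, -1.0]]
ft_force: [0.7, 0.5, -1.1]
grip_width: 0.0439
gripper_force: 20.6
```

Request:
arm_command(motion=[[[0,0,0.01],0],[[0,0,0.01],0],[[0,0,0.01],0],[[0,0,0],0],[[0,0,0],0],[[0,0,0],0],[[0,0,0],0],[[0,0,0],0],[[0,0,0],0],[[0,0,0],0]])

```text
clock: 14.2
tool_pos: [0.4672, 0.0699, 0.021]
eef_rot: [[-0.987, 0.16, 0.0], [0.16, 0.987, -0.0], [-0.0, -0.0, -1.0]]
ft_force: [-7.6, -0.4, 14.1]
grip_width: 0.0436
gripper_force: 22.0
```

Contact felt. I'll ease up slightly, then release.

Request:
arm_command(motion=[[[0,0,-0.01],0],[[0,0,0],0],[[0,0,0],0],[[0,0,0],0],[[0,0,0],0],[[0,0,0],0],[[0,0,0],0],[[0,0,0],0],[[0,0,0],0],[[0,0,0],0]])

```text
clock: 15.45
tool_pos: [0.4672, 0.0699, 0.0211]
eef_rot: [[-0.987, 0.16, -0.0], [0.16, 0.987, 0.0], [0.0, 0.0, -1.0]]
ft_force: [-2.0, 0.6, 5.0]
grip_width: 0.0438
gripper_force: 21.0
```

Request:
arm_command(motion=[[[0,0,0],0],[[0,0,0],0],[[0,0,0],0],[[0,0,0],0],[[0,0,0],0],[[0,0,0],0],[[0,0,0],0],[[0,0,0],0],[[0,0,0],0],[[0,0,0],0]], gripper=-0.46)

```text
clock: 16.7
tool_pos: [0.4671, 0.0699, 0.021]
eef_rot: [[-0.987, 0.16, -0.0], [0.16, 0.987, 0.0], [0.0, -0.0, -1.0]]
ft_force: [0.6, -0.3, 0.4]
grip_width: 0.0626
gripper_force: 0.0
```

Request:
arm_command(motion=[[[0.1,0,0],0],[[0.1,0,0],0],[[0.2,0,0],0],[[0.2,0,0],0],[[0.2,0,0],0],[[0.1,0,0],0],[[0,0,0],0],[[0,0,0],0],[[0,0,0],0],[[0,0,0],0]])

```text
clock: 17.95
tool_pos: [0.414, 0.0785, 0.0209]
eef_rot: [[-0.987, 0.16, -0.0], [0.16, 0.987, 0.0], [0.0, -0.0, -1.0]]
ft_force: [0.4, -0.4, 0.3]
grip_width: 0.0624
gripper_force: 0.0
```

Request:
arm_command(motion=[[[0,0,0],0],[[0,0,0],0],[[0,0,0],0],[[0,0,0],0],[[0,0,0],0],[[0,0,0],0],[[0,0,0],0],[[0,0,0],0],[[0,0,0],0],[[0,0,0],0]], gripper=1)

```text
clock: 19.2
tool_pos: [0.4138, 0.0785, 0.021]
eef_rot: [[-0.987, 0.16, -0.0], [0.16, 0.987, 0.0], [0.0, -0.0, -1.0]]
ft_force: [0.3, 0.0, -0.7]
grip_width: -0.0
gripper_force: 0.0
```

```bash
python3 - <<'E'
from m import *
im=manip.get_image("side")[:,:,::-1];w=manip.get_image("scene")[:,:,::-1]
a=cv2.resize(im[150:250,240:440],(600,300),interpolation=cv2.INTER_CUBIC)
b=cv2.resize(w[160:260,200:400],(600,300),interpolation=cv2.INTER_CUBIC)
cv2.imwrite("pics/p4.png",np.r_[a,b])
E
```

```text
(no output)
```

View pics/p4.png

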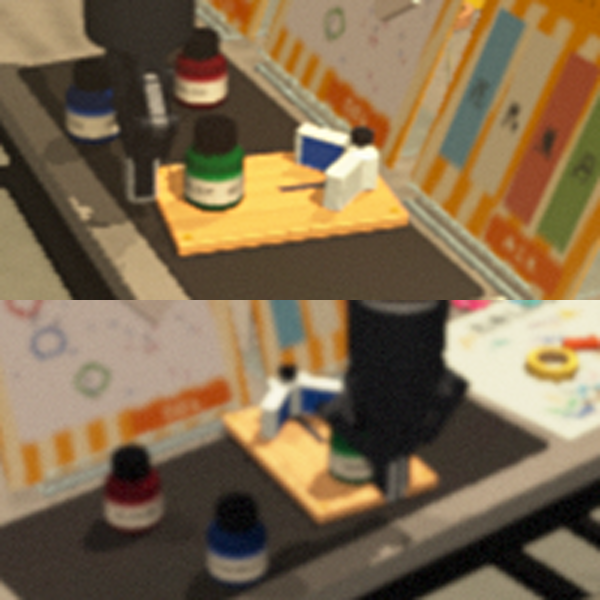

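Both crops show the green bottle standing free on the near half of the plate, with the shut fingers behind it (side at (145,180)) and the bystanders in place. Next I'll push along the jig's x (tool −x) until the V is felt, expected after about 96 mm.

Request:
arm_command(motion=[[[-0.1,0,0],0],[[-0.1,0,0],0],[[-0.08,0,0],0],[[-0.04,0,0],0],[[-0.04,0,0],0],[[-0.05,0,0],0],[[-0.07,0,0],0],[[-0.08,0,0],0],[[-0.08,0,0],0],[[-0.08,0,0],0]])

```text
clock: 20.55
tool_pos: [0.4568, 0.0716, 0.021]
eef_rot: [[-0.987, 0.16, -0.0], [0.16, 0.987, 0.0], [0.0, 0.0, -1.0]]
ft_force: [0.1, 0.8, -0.1]
grip_width: -0.0001
gripper_force: 0.2
```

Request:
arm_command(motion=[[[-0.07,0,0],0],[[-0.07,0,0],0],[[-0.07,0,0],0],[[-0.07,0,0],0],[[-0.06,0,0],0],[[-0.06,0,0],0],[[-0.05,0,0],0],[[-0.04,0,0],0],[[-0.03,0,0],0],[[0,0,0],0]])

```text
clock: 21.8
tool_pos: [0.4874, 0.0666, 0.021]
eef_rot: [[-0.987, 0.16, 0.0], [0.16, 0.987, 0.0], [-0.0, 0.0, -1.0]]
ft_force: [0.5, 0.9, 0.3]
grip_width: -0.0002
gripper_force: 0.0
```

```bash
python3 - <<'E'
from m import *
s=manip.sense();p=s['tool_pos'];u=np.array([.987,-.16]);d=p[:2]-[.512,.0625];print("jig x,y",d@u,d@[.16,.987],s['ft_force'])
im=manip.get_image("side")[:,:,::-1];w=manip.get_image("scene")[:,:,::-1]
a=cv2.resize(im[150:250,240:440],(600,300),interpolation=cv2.INTER_CUBIC)
b=cv2.resize(w[160:260,200:400],(600,300),interpolation=cv2.INTER_CUBIC)
cv2.imwrite("pics/p5.png",np.r_[a,b])
E
```

```text
jig x,y -0.024944820751325262 0.00015122919924314543 [0.46352058 0.86577213 0.34156822]
```

View pics/p5.png

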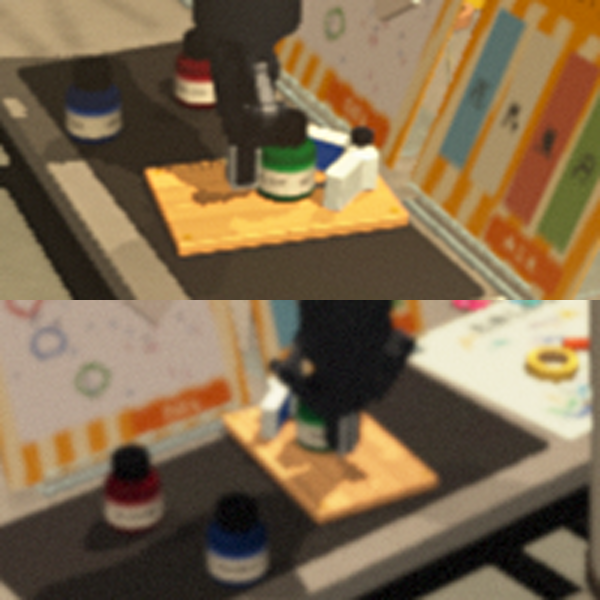

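The side crop shows the bottle upright at (287,170), pushed from behind and about 20 mm short of the V. I'll creep in from here.

Request:
arm_command(motion=[[[-0.03,0,0],0],[[-0.03,0,0],0],[[-0.03,0,0],0],[[-0.03,0,0],0],[[-0.03,0,0],0],[[-0.03,0,0],0],[[-0.02,0,0],0],[[-0.02,0,0],0],[[-0.01,0,0],0],[[-0.01,0,0],0]])

```text
clock: 23.15
tool_pos: [0.5015, 0.0644, 0.021]
eef_rot: [[-0.987, 0.16, -0.0], [0.16, 0.987, 0.0], [0.0, 0.0, -1.0]]
ft_force: [0.5, -0.3, 0.2]
grip_width: 0.0
gripper_force: 0.2
```

Request:
arm_command(motion=[[[-0.005,0,0],0],[[-0.005,0,0],0],[[-0.005,0,0],0],[[-0.005,0,0],0],[[-0.005,0,0],0],[[-0.005,0,0],0],[[0,0,0],0],[[0,0,0],0],[[0,0,0],0],[[0,0,0],0]])

```text
clock: 24.4
tool_pos: [0.5033, 0.0641, 0.021]
eef_rot: [[-0.987, 0.16, -0.0], [0.16, 0.987, -0.0], [0.0, -0.0, -1.0]]
ft_force: [0.1, 0.0, 0.2]
grip_width: -0.0004
gripper_force: 0.0
```

Request:
arm_command(motion=[[[-0.005,0,0],0],[[-0.005,0,0],0],[[-0.005,0,0],0],[[-0.005,0,0],0],[[-0.005,0,0],0],[[0,0,0],0],[[0,0,0],0],[[0,0,0],0],[[0,0,0],0],[[0,0,0],0]])

```text
clock: 25.65
tool_pos: [0.5048, 0.0638, 0.021]
eef_rot: [[-0.987, 0.16, -0.0], [0.16, 0.987, 0.0], [0.0, 0.0, -1.0]]
ft_force: [0.6, -0.1, 0.1]
grip_width: 0.0001
gripper_force: 0.0
```

Request:
arm_command(motion=[[[-0.005,0,0],0],[[-0.005,0,0],0],[[-0.005,0,0],0],[[-0.005,0,0],0],[[0,0,0],0],[[0,0,0],0],[[0,0,0],0],[[0,0,0],0],[[0,0,0],0],[[0,0,0],0]])

```text
clock: 26.9
tool_pos: [0.5059, 0.0636, 0.021]
eef_rot: [[-0.987, 0.16, -0.0], [0.16, 0.987, 0.0], [0.0, 0.0, -1.0]]
ft_force: [-0.2, -0.7, 0.1]
grip_width: 0.0
gripper_force: 0.0
```

Request:
arm_command(motion=[[[-0.005,0,0],0],[[-0.005,0,0],0],[[-0.005,0,0],0],[[-0.005,0,0],0],[[0,0,0],0],[[0,0,0],0],[[0,0,0],0],[[0,0,0],0],[[0,0,0],0],[[0,0,0],0]])

```text
clock: 28.15
tool_pos: [0.5071, 0.0634, 0.021]
eef_rot: [[-0.987, 0.16, -0.0], [0.16, 0.987, -0.0], [0.0, -0.0, -1.0]]
ft_force: [-0.6, -0.6, -0.3]
grip_width: 0.0001
gripper_force: 0.0
```

Request:
arm_command(motion=[[[-0.005,0,0],0],[[-0.005,0,0],0],[[-0.005,0,0],0],[[-0.005,0,0],0],[[0,0,0],0],[[0,0,0],0],[[0,0,0],0],[[0,0,0],0],[[0,0,0],0],[[0,0,0],0]])

```text
clock: 29.4
tool_pos: [0.5074, 0.0634, 0.0209]
eef_rot: [[-0.987, 0.16, -0.002], [0.16, 0.987, 0.0], [0.002, -0.0, -1.0]]
ft_force: [-10.6, 2.0, 8.5]
grip_width: -0.0002
gripper_force: 5.2
```

Request:
arm_command(motion=[[[-0.005,0,0],0],[[-0.005,0,0],0],[[-0.005,0,0],0],[[0,0,0],0],[[0,0,0],0],[[0,0,0],0],[[0,0,0],0],[[0,0,0],0],[[0,0,0],0],[[0,0,0],0]])

```text
clock: 30.65
tool_pos: [0.5075, 0.0634, 0.0209]
eef_rot: [[-0.987, 0.16, -0.004], [0.16, 0.987, 0.0], [0.004, -0.0, -1.0]]
ft_force: [-19.4, 2.7, 13.6]
grip_width: 0.0002
gripper_force: 9.6
```

The V is felt at about 19 N, with almost no sideways component, so it bears on both faces. I'll back off gently and look.

Request:
arm_command(motion=[[[0.01,0,0],0],[[0.01,0,0],0],[[0.01,0,0],0],[[0.01,0,0],0],[[0.01,0,0],0],[[0.05,0,0],0],[[0.1,0,0],0],[[0.2,0,0],0],[[0.3,0,0],0],[[0.3,0,0],0]])

```text
clock: 31.9
tool_pos: [0.4487, 0.0729, 0.0209]
eef_rot: [[-0.987, 0.16, -0.0], [0.16, 0.987, 0.0], [0.0, -0.0, -1.0]]
ft_force: [-0.6, -0.7, -0.2]
grip_width: -0.0002
gripper_force: 0.0
```

Request:
arm_command(motion=[[[0.3,0,0],0],[[0.2,0,0],0],[[0,0,-0.4],0],[[0,0,-0.6],0],[[0,0,-0.8],0],[[0,0,-0.8],0],[[0,0,-0.5],0],[[0,0,0],0],[[0,0,0],0],[[0,0,0],0]])

```text
clock: 33.15
tool_pos: [0.4199, 0.0775, 0.206]
eef_rot: [[-0.987, 0.16, -0.002], [0.16, 0.987, 0.0], [0.002, -0.0, -1.0]]
ft_force: [0.2, -0.2, -0.8]
grip_width: 0.0002
gripper_force: 0.0
```

```bash
python3 - <<'E'
from m import *
print(manip.sense()['ft_force'])
im=manip.get_image("side")[:,:,::-1];w=manip.get_image("scene")[:,:,::-1]
a=cv2.resize(im[170:245,270:390],(480,300),interpolation=cv2.INTER_CUBIC)
b=cv2.resize(w[160:260,240:400],(480,300),interpolation=cv2.INTER_CUBIC)
cv2.imwrite("pics/p6.png",np.r_[a,b])
E
```

```text
[ 0.23286247 -0.22878315 -0.82111639]
```

View pics/p6.png

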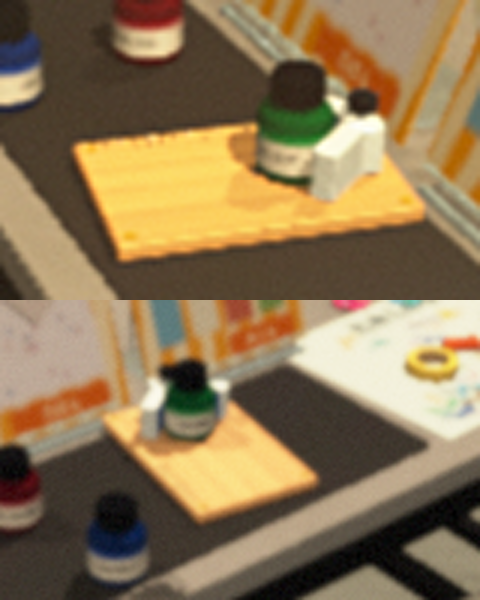

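The bottle stands upright in the V, with a jaw on each side (side crop (295,130), scene crop (190,410)), and the robot is clear of it.

```bash
python3 -c "from bench import manip; print(manip.job_done())"
```

```text
the job is handed in; nothing more can be done
None
```

The green bottle was set on the plate, pushed into the V until it was felt at about 19 N, and left standing with the robot clear; I handed the job in at about 33 s, and no verdict was returned.

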